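# Load the bench shaker with hex-footed pods, set its speed and start it

## Task

Load every orange-capped sample pod standing on the desk into the bench shaker, one to a socket in any sockets you like: the feet and sockets are hexagonal and the sockets have stopped at any angle, so press each pod lightly and turn it little by little until its foot drops fully home, upright. When all are loaded, turn the round black speed dial clockwise exactly six clicks from off, to its red mark; then twist the green start key clockwise to its stop and let it spring back. Leave the pods seated and the dial set, and do not knock over or shove the beaker, the small blue-lidded jar or the glass staining jar.

Things in the scene. Friction and masses are not known exactly. Their poses are not given: they have to be found in the camera images.
- shaker: Bench shaker, fixed: white low housing 220 (x) x 290 (y) x 45 mm high; three aluminium hex sockets in a row (88 mm apart) on the far half, controls on the near half: dial at (-65, +75), key at (-65, -75) mm in its frame. Origin: centre of its underside on the desk; z up, x away from the operator across its short side, y to the left. Place and yaw vary.
- mouth_1 (a point): Centre of the mouth of hex socket 1 (+y end of the row), 61 mm above the desk. Recess 47 mm across flats, 14 mm deep, walls 8 mm thick, no lead-in. The hexagon's angle about the vertical is random for each socket, is NOT given by this point's axes, and stays fixed. A foot enters within about 7 degrees of a matching angle (every 60 degrees), centred to about 1 mm.
- mouth_2 (a point): Centre of the mouth of hex socket 2 (middle), 61 mm above the desk. Recess 47 mm across flats, 14 mm deep, walls 8 mm thick, no lead-in. The hexagon's angle about the vertical is random for each socket, is NOT given by this point's axes, and stays fixed. A foot enters within about 7 degrees of a matching angle (every 60 degrees), centred to about 1 mm.
- mouth_3 (a point): Centre of the mouth of hex socket 3 (-y end of the row), 61 mm above the desk. Recess 47 mm across flats, 14 mm deep, walls 8 mm thick, no lead-in. The hexagon's angle about the vertical is random for each socket, is NOT given by this point's axes, and stays fixed. A foot enters within about 7 degrees of a matching angle (every 60 degrees), centred to about 1 mm.
- pod_1: Sample pod, loose, upright, 74 mm high, 80 to 170 g: black hexagonal foot 44 mm across flats, 51 over corners, 14 high; above it a straight round body 30 mm in diameter (white, orange cap) to grasp. Origin: centre of the foot's underside; z up the body. Two or three pods are present. Its origin is 61 mm above the desk on a socket rim, 47 mm seated; part-way it may wedge: press and wiggle.
- pod_2: Sample pod, loose, upright, 74 mm high, 80 to 170 g: black hexagonal foot 44 mm across flats, 51 over corners, 14 high; above it a straight round body 30 mm in diameter (white, orange cap) to grasp. Origin: centre of the foot's underside; z up the body. Two or three pods are present. Its origin is 61 mm above the desk on a socket rim, 47 mm seated; part-way it may wedge: press and wiggle.
- pod_3: Sample pod, loose, upright, 74 mm high, 80 to 170 g: black hexagonal foot 44 mm across flats, 51 over corners, 14 high; above it a straight round body 30 mm in diameter (white, orange cap) to grasp. Origin: centre of the foot's underside; z up the body. Two or three pods are present. Its origin is 61 mm above the desk on a socket rim, 47 mm seated; part-way it may wedge: press and wiggle.
- dial (a joint): Speed dial angle, rad, 0 at the start (off, at the near white mark), growing clockwise seen from above. Twelve clicks a turn: 0.524 rad (30 deg) each, six clicks = 3.14 rad. The detents pull it to the nearest click when released (peak about 0.12 N m, it takes up to about 0.15 N m to turn); it can also be turned back; stops at 0 and 4.71.
- dial_grip (a point): On the dial's vertical axis, 73 mm above the desk, the height to grip. The dial is a round ribbed black knob 36 mm in diameter with a white pointer line; its sides run from 53 to 83 mm above the desk.
- start (a joint): Start key angle, rad, 0 at rest, growing clockwise seen from above to its hard stop at 1.047 (60 deg); a spring turns it back (about 0.06 N m at rest, 0.19 N m at the stop).
- start_grip (a point): On the start key's vertical axis, 75 mm above the desk, the height to grip. The key is a green wing 42 mm long, 11 mm thick, its flat sides from 58 to 86 mm above the desk; at joint 0 it lies along the shaker's x, so it is gripped across the shaker's y. This point's axes turn with the key: x along the wing.
- beaker: Clear glass beaker, 66 mm diameter, 83 mm high; bystander, leave alone. Origin: centre of its underside.
- jar_blue: Small white jar with a blue lid, 28 mm diameter, 42 mm high; bystander, leave alone. Origin: centre of its underside.
- coplin_jar: Glass staining jar with lid, purple inside, 60 mm diameter, 112 mm high; bystander, leave alone. Origin: centre of its underside.

How it is judged (in metres and radians):
On the way, in this order (a step that is already met when the one before it is completed fails the run):
1. every pod is seated fully home in a socket (((horizontal distance between pod_1 and mouth_1 below 0.005 m and z of pod_1 in the frame of shaker below 0.05 m) or (horizontal distance between pod_1 and mouth_2 below 0.005 m and z of pod_1 in the frame of shaker below 0.05 m) or (horizontal distance between pod_1 and mouth_3 below 0.005 m and z of pod_1 in the frame of shaker below 0.05 m)) and angle between each of pod_1, pod_2, pod_3's own z axis and vertical below 0.08 rad and ((horizontal distance between pod_2 and mouth_1 below 0.005 m and z of pod_2 in the frame of shaker below 0.05 m) or (horizontal distance between pod_2 and mouth_2 below 0.005 m and z of pod_2 in the frame of shaker below 0.05 m) or (horizontal distance between pod_2 and mouth_3 below 0.005 m and z of pod_2 in the frame of shaker below 0.05 m)) and ((horizontal distance between pod_3 and mouth_1 below 0.005 m and z of pod_3 in the frame of shaker below 0.05 m) or (horizontal distance between pod_3 and mouth_2 below 0.005 m and z of pod_3 in the frame of shaker below 0.05 m) or (horizontal distance between pod_3 and mouth_3 below 0.005 m and z of pod_3 in the frame of shaker below 0.05 m))), for 0.3 s.
2. the dial stands six clicks from off (value of joint dial between 3.01159 and 3.27159 rad), for 0.3 s.
3. the start key is twisted to its stop (value of joint start above 0.97 rad), for 0.05 s.
4. the key has sprung back (value of joint start below 0.1 rad), for 0.2 s.
At the end, for the whole second after the job is handed in: Every pod present stands in a socket: within 5 mm of its axis, foot within 3 mm of the socket floor, tilted less than 0.08 rad and at rest; the dial is within 0.13 rad of the sixth click (3.14 rad); the start key has sprung back below 0.1 rad (all of step 1 and all of step 2 and value of joint start below 0.1 rad and linear speed of each of pod_1, pod_2, pod_3 below 0.02 m/s); the robot touches nothing.
It fails at once if the beaker is shoved more than 4 cm or tipped over (distance of beaker from where it was at the start of the episode above 0.04 m or angle between beaker's own z axis and vertical above 0.5 rad).
It fails at once if the blue-lidded jar is shoved more than 4 cm or tipped over (distance of jar_blue from where it was at the start of the episode above 0.04 m or angle between jar_blue's own z axis and vertical above 0.5 rad).
It fails at once if the staining jar is shoved more than 4 cm or tipped over (distance of coplin_jar from where it was at the start of the episode above 0.04 m or angle between coplin_jar's own z axis and vertical above 0.5 rad).
Of pod_1, pod_2, pod_3 only 2 to 3 are there at a start; the rules pass over those that are not, and their reading is None.
At some moment in a run one of pod_1, pod_2, pod_3 may be knocked a few centimetres aside while the robot is not near it.
Once in a run the grip may slacken for a moment while it holds something.
It also fails if it takes over 210 s, if anything falls off the work surface, if the arm or the gripper's body presses on something with over 40 N, if the wrist force passes 120 N, or if a joint passes its speed limit or range.

## Robot

A 7-joint arm with a two-finger parallel gripper is mounted at the origin on a cart in front of the work surface, level with it; the furniture and walls round the work are solid. World frame = base frame: x ahead of the robot, y to its left, z up, the work surface at z = 0. Lengths are in m, angles in degrees, forces in N, time in s.
With the tool pointing down it reaches from about 0.35 to 0.775 m from the base axis. Payload 3.1 kg.
Tool frame: the origin (TCP) lies on the centre line of the jaws, within the pads' length; the fingertips stand 17 mm ahead of it and the grasp point (between the pads) lies 2 mm behind it (robot.tip_reach is the distance from the TCP to the fingertips, in m); z points along the fingers, y is the direction in which the jaws open and shut (so a half turn about z gives the same grasp; the last joint's range is limited). The gripper opens to 85 mm and grips with 20 to 120 N. Pads are 22 mm wide; open, the fingers measure 114 mm over their backs; the gripper's body (76 mm by 85 mm) begins 54 mm behind the grasp point. The pads swing forward as they close: fully open they stand 13 mm farther back than shut.
Start: joints at [-69.253, 17.813, 0.802, 86.603, -0.252, 75.585, -1.558], TCP at [0.216, 0.506, 0.248] pointing down, gripper open.
Joint ranges: [-154.91, 154.91], [-16.99, 109.72], [-72.82, 74.43], [7.12, 147.25], [-82.49, 262.49], [11.32, 116.49], [-174.64, 174.64]. Speed limits (degrees/s): [159.86, 159.86, 180, 180, 180, 180, 180].

## Interface

Orientations are given as [roll, pitch, yaw] about the fixed x, y, z axes, in that order (R = Rz(yaw) Ry(pitch) Rx(roll)).
In Python, from station import robot, fingers, vision, workorder, recognise gives the robot as it stands. Calls block until the motion is done:
- robot.move_to(position, orientation): joint-space move of the TCP to a pose.
- robot.line_to(position, orientation=None, velocity=0.15, f_stop=None): straight line of the TCP; orientation=None keeps the orientation; velocity is the mean speed in m/s. With f_stop (N) it stops when the force on the tool has changed by that much, and returns True; else False.
- robot.move_j(angles): joint-space move.
- fingers.gripper_to(opening, force=None): opening from 0.0 (shut) to 1.0 (fully open); force is the grip in N (None keeps the last); returns when the fingers have stopped.
- robot.pause(seconds).
- robot.inverse_kinematics(position, orientation): joint angles nearest the present ones, or None.
- vision.grab_frame(name): name is "side" or "top" or "wrist"; returns the picture (420x560x3 uint8, red, green, blue); there is no depth.
- vision.calibration(name): a dict with "mtx" (3x3 intrinsics, pixels), "extrinsics" (4x4, takes a point from world to camera coordinates); the wrist camera has in their place "T_tool_cam" (4x4, takes a point from camera to tool coordinates, whose origin is the TCP and whose axes are the flange's). Camera axes: x right, y up, looking along -z (the intrinsics and any distortion apply to the point x, -y, -z); pixel columns grow to the right and rows downward; lengths in m; the calibration is good to about 2 mm. A picture is of the moment at which its call begins: read the wrist's pose just before it. calibration takes no time and is no camera call.
A pose or a line that the arm cannot do raises robot.PlanningError and nothing moves.
- workorder.close_job(): hands the job in, once; it reports no verdict.
Trained networks look in the newest picture that a camera, given by its name, has taken for a name from the list of things; names that differ only in an ending like _2 or _b are one class to them, and where a whole thing is asked for, a point or a joint stands for the part that bears it (a point fixed in the world has none). Each returns a list of dicts, best first, with "p" (0 to 1); they miss things now and then, are a little off and sometimes report something else, mostly with a low value. They report only what shows in the picture. A call takes as long as a camera call.
- recognise(label, camera): "rect" ([centre column, centre row, width, height] in pixels, round what is visible of it).
Readings, each from a call of its own:
- robot.current_time_s(): time.
- robot.current_joint_positions(): joint angles.
- robot.current_dq(): joint speeds.
- robot.current_joint_torque(): joint torques, N m.
- robot.current_tool_pos(): TCP position.
- robot.current_eef_rot(): TCP orientation.
- robot.current_contact_force(): force on the tool from outside, world axes, zero at the start.
- robot.current_torque(): the same for the moment, N m.
- robot.current_finger_gap(): opening from 0.0 (shut) to 1.0 (fully open).
Only numpy, scipy, OpenCV 4.12 (cv2) and the standard library are available. Lean on these libraries where they do the work, as an engineer would, in place of code of your own. Each camera call takes 0.05 s, during which the arm holds its last target.

## Working session

There is one attempt and no reset: what is moved stays moved. The work goes in short steps, each a Python script; the robot and the scene stay as the last script left them, time stands still between calls to the robot, and variables do not carry over. Pictures are saved under pics/ and viewed, and the job is handed in when it is done.

```bash
mkdir -p pics; ls; cat > h.py <<'E'
import numpy as np, cv2
from station import robot, fingers, vision, workorder, recognise
def save(cam,name):
    im=vision.grab_frame(cam); cv2.imwrite(f'pics/{name}.png',im[:,:,::-1]); return im
E
python3 - <<'E'
from h import *
print(robot.current_time_s())
for c in ['top','side','wrist']:
    save(c,c+'0'); print(c,vision.calibration(c))
    for n in ['pod_1','shaker','dial','start','beaker','jar_blue','coplin_jar']:
        print(n,[(round(d['p'],2),[int(x) for x in d['rect']]) for d in recognise(n,c)][:5])
print(robot.current_time_s(), robot.current_tool_pos(), robot.current_eef_rot())
E
```

```text
pics
0.0
top {'mtx': array([[480.85500104,   0.        , 286.2751042 ],
       [  0.        , 480.85500104, 214.69790232],
       [  0.        ,   0.        ,   1.        ]]), 'extrinsics': array([[ 1.15698537e-02, -9.99931854e-01,  1.55762749e-03,
         5.00056745e-03],
       [ 9.92167892e-01,  1.16737469e-02,  1.24364779e-01,
        -5.26121431e-01],
       [-1.24374488e-01,  1.06545677e-04,  9.92235343e-01,
        -1.22080088e+00],
       [ 0.00000000e+00,  0.00000000e+00,  0.00000000e+00,
         1.00000000e+00]])}
pod_1 [(0.87, [147, 230, 22, 13]), (0.62, [168, 189, 21, 19])]
shaker [(0.8, [273, 202, 123, 104])]
dial [(0.58, [249, 226, 10, 16])]
start [(0.49, [306, 217, 16, 19])]
beaker [(0.87, [388, 165, 32, 29])]
jar_blue [(0.42, [273, 201, 121, 100]), (0.41, [218, 273, 9, 12])]
coplin_jar [(0.73, [432, 195, 36, 31])]
side {'mtx': array([[499.90756461,   0.        , 279.36431034],
       [  0.        , 499.90756461, 203.39416774],
       [  0.        ,   0.        ,   1.        ]]), 'extrinsics': array([[-0.97746823, -0.21046183,  0.01617659,  0.50922887],
       [ 0.12
[... 459 characters left out ...]
'mtx': array([[334.01511678,   0.        , 281.24252862],
       [  0.        , 334.01511678, 209.47572104],
       [  0.        ,   0.        ,   1.        ]]), 'T_tool_cam': array([[-7.66511811e-04,  9.64585907e-01,  2.63767779e-01,
         6.61879305e-02],
       [ 9.99999706e-01,  7.33572048e-04,  2.23371961e-04,
         8.15197345e-04],
       [ 2.19687756e-05,  2.63767873e-01, -9.64586185e-01,
        -1.25913743e-01],
       [ 0.00000000e+00,  0.00000000e+00,  0.00000000e+00,
         1.00000000e+00]])}
pod_1 []
shaker []
dial []
start []
beaker []
jar_blue [(0.73, [91, 401, 19, 19])]
coplin_jar []
1.2 [0.21608996 0.50577943 0.2483053 ] [1.79998754e+02 2.23328059e-03 1.56868263e+02]
```

View pics/top0.png

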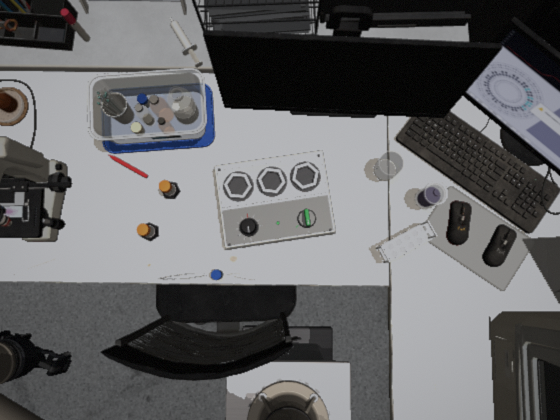

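View pics/side0.png

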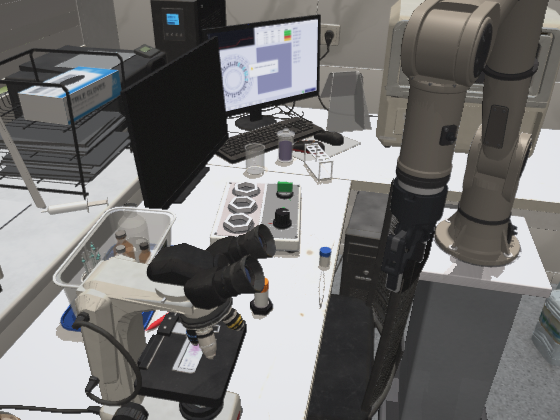

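View pics/wrist0.png

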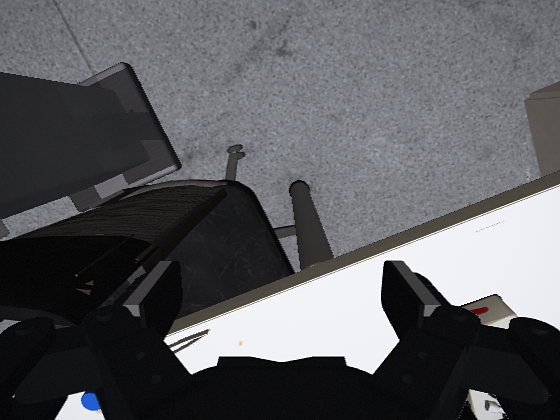

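```bash
cat >> h.py <<'E'
def bp(cam,uv,z,T=None):
    c=vision.calibration(cam); K=c['mtx']
    if cam=='wrist': M=T@c['T_tool_cam']
    else: M=np.linalg.inv(c['extrinsics'])
    d=np.array([(uv[0]-K[0,2])/K[0,0],-(uv[1]-K[1,2])/K[1,1],-1.0])
    d=M[:3,:3]@d; o=M[:3,3]
    return o+d*(z-o[2])/d[2]
from scipy.spatial.transform import Rotation as Rn
def toolT():
    T=np.eye(4);T[:3,:3]=Rn.from_euler('xyz',robot.current_eef_rot(),degrees=True).as_matrix();T[:3,3]=robot.current_tool_pos();return T
def proj(cam,p,T=None):
    c=vision.calibration(cam);K=c['mtx']
    E=np.linalg.inv(T@c['T_tool_cam']) if cam=='wrist' else c['extrinsics']
    q=E[:3,:3]@np.asarray(p)+E[:3,3]
    return np.array([K[0,2]+K[0,0]*q[0]/-q[2],K[1,2]-K[1,1]*q[1]/-q[2]])
E
python3 - <<'E'
from h import *
im=cv2.imread('pics/top0.png')
cv2.imwrite('pics/top0z.png',cv2.resize(im[130:300,90:460],None,fx=2.1,fy=2.1,interpolation=cv2.INTER_CUBIC))
for n,uv,z in [('m1',(238,185),.061),('m2',(271,181),.061),('m3',(305,176),.061),('dial',(249,226),.083),('key',(306,217),.086),('pa',(147,231),.074),('pb',(166,187),.074),('beak',(388,167),.04),('jarb',(217,274),.042),('cop',(432,195),.1)]:
    print(n,bp('top',uv,z).round(3))
E
```

```text
m1 [0.598 0.136 0.061]
m2 [0.609 0.051 0.061]
m3 [ 0.623 -0.036  0.061]
dial [0.49  0.104 0.083]
key [ 0.514 -0.038  0.086]
pa [0.476 0.36  0.074]
pb [0.588 0.317 0.074]
beak [ 0.654 -0.254  0.04 ]
jarb [0.371 0.186 0.042]
cop [ 0.571 -0.35   0.1  ]
```

View pics/top0z.png

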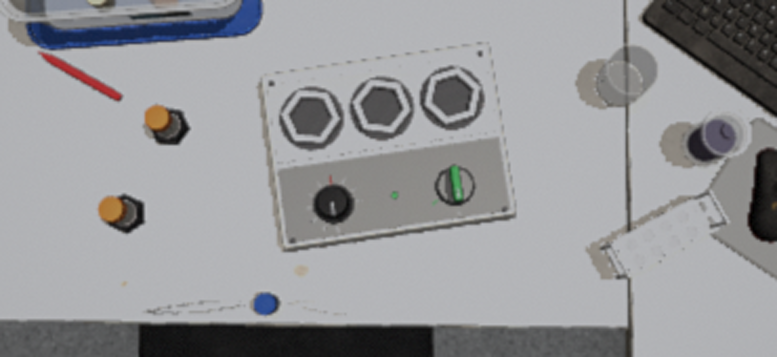

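```bash
python3 - <<'E'
from h import *
for p in [(.5,.05,.3),(.609,.051,.1),(.598,.136,.1),(.623,-.036,.1),(.49,.104,.073),(.514,-.038,.075),(.476,.36,.05),(.588,.317,.05)]:
    out=[]
    for y in range(-180,180,30):
        q=robot.inverse_kinematics(p,[180,0,y]); out.append((y,None if q is None else (round(q[0]),round(q[6]))))
    print(p,out)
E
```

```text
(0.5, 0.05, 0.3) [(-180, (-31, 88)), (-150, (-29, 117)), (-120, (-26, 146)), (-90, (39, 157)), (-60, (-57, -142)), (-30, (-57, -112)), (0, (-41, -89)), (30, (-39, -60)), (60, (-42, -29)), (90, (-39, 0)), (120, (-36, 29)), (150, (-32, 58))]
(0.609, 0.051, 0.1) [(-180, (-20, 93)), (-150, (-17, 121)), (-120, (-13, 148)), (-90, (30, 143)), (-60, (-45, -123)), (-30, (-45, -93)), (0, (-32, -78)), (30, (-35, -45)), (60, (-34, -15)), (90, (-32, 12)), (120, (-29, 40)), (150, (-26, 68))]
(0.598, 0.136, 0.1) [(-180, (-26, 83)), (-150, (-21, 110)), (-120, (-18, 138)), (-90, (-14, 166)), (-60, (-53, -131)), (-30, (-53, -101)), (0, (-38, -87)), (30, (-38, -57)), (60, (-39, -26)), (90, (-36, 1)), (120, (-32, 28)), (150, (-29, 56))]
(0.623, -0.036, 0.1) [(-180, (-16, 105)), (-150, (-13, 132)), (-120, (-9, 159)), (-90, (-36, -146)), (-60, (-36, -116)), (-30, (-36, -86)), (0, (-26, -67)), (30, (-29, -34)), (60, (-27, -6)), (90, (-26, 23)), (120, (-22, 50)), (150, (-19, 77))]
(0.49, 0.104, 0.073) [(-180, (-30, 85)), (-150, (-25, 112)), (-120, (-21, 140)), (-90, (-18, 168)), (-60, (-60, -129)), (-30, (-
[... 153 characters left out ...]
108)), (-150, (-18, 135)), (-120, (-14, 162)), (-90, (-43, -142)), (-60, (-43, -112)), (-30, (-43, -82)), (0, (-31, -65)), (30, (-29, -37)), (60, (-28, -8)), (90, (-27, 21)), (120, (-25, 50)), (150, (-24, 79))]
(0.476, 0.36, 0.05) [(-180, (-42, 54)), (-150, (-39, 81)), (-120, (-35, 108)), (-90, (-31, 135)), (-60, (-27, 162)), (-30, (-78, -122)), (0, (-60, -111)), (30, (-57, -84)), (60, (-54, -57)), (90, (-50, -30)), (120, (-48, -2)), (150, (-45, 26))]
(0.588, 0.317, 0.05) [(-180, (-34, 64)), (-150, (-31, 91)), (-120, (-27, 118)), (-90, (-24, 145)), (-60, (-21, 172)), (-30, (-64, -116)), (0, (-49, -102)), (30, (-47, -74)), (60, (-44, -47)), (90, (-42, -20)), (120, (-39, 8)), (150, (-37, 36))]
```

```bash
python3 - <<'E'
from h import *
robot.move_to([.36,.2,.34],[180,0,150])
robot.move_to([.575,.05,.32],[180,0,180])
robot.pause(.3)
np.save('T1.npy',toolT()); save('wrist','w1')
for n in ['pod_1','shaker','dial','start','mouth_1']:
    print(n,[(round(d['p'],2),[int(x) for x in d['rect']]) for d in recognise(n,'wrist')][:5])
print(robot.current_time_s(),toolT().round(4))
E
```

```text
pod_1 [(0.91, [497, 187, 66, 43]), (0.66, [538, 97, 40, 42])]
shaker [(0.81, [267, 162, 258, 212])]
dial [(0.92, [333, 103, 36, 39]), (0.46, [199, 129, 33, 41])]
start [(0.9, [199, 128, 33, 41])]
mouth_1 [(0.8, [266, 160, 269, 208])]
4.15 [[-1.000e+00  0.000e+00  1.000e-04  5.749e-01]
 [ 0.000e+00  1.000e+00  1.000e-04  5.000e-02]
 [-1.000e-04  1.000e-04 -1.000e+00  3.201e-01]
 [ 0.000e+00  0.000e+00  0.000e+00  1.000e+00]]
```

View pics/w1.png

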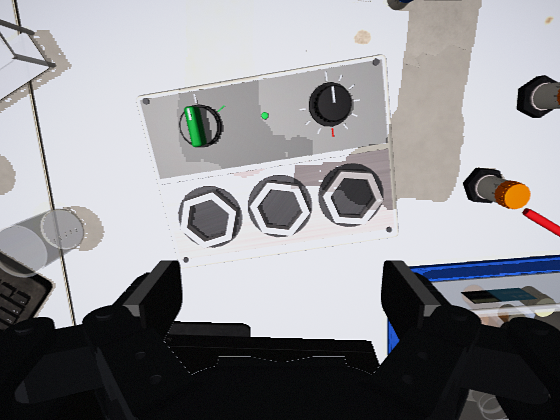

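```bash
python3 - <<'E'
from h import *
im=cv2.imread('pics/w1.png')
cv2.imwrite('pics/w1z.png',cv2.resize(im[155:260,165:400],None,fx=3.4,fy=3.4,interpolation=cv2.INTER_CUBIC))
E
```

```text
(no output)
```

View pics/w1z.png

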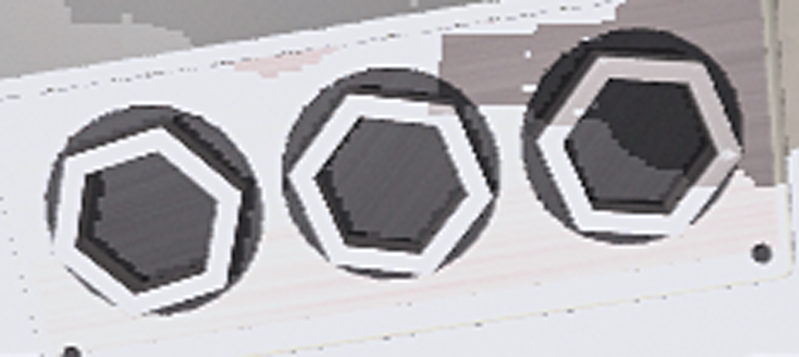

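```bash
cat > fit.py <<'E'
from h import *
from scipy.optimize import minimize
def rect(im,T,z,x0,x1,y0,y1,s=0.0005):
    # rectified gray: row->x, col->y
    pts=np.array([[x0,y0],[x1,y0],[x1,y1],[x0,y1]])
    src=np.array([[(p[1]-y0)/s,(p[0]-x0)/s] for p in pts],np.float32)
    dst=np.array([proj('wrist',[p[0],p[1],z],T) for p in pts],np.float32)
    H=cv2.getPerspectiveTransform(dst,src)
    return cv2.warpPerspective(im,H,(int((y1-y0)/s),int((x1-x0)/s)),flags=cv2.INTER_CUBIC)
t=np.linspace(-1,1,15)*.9
def hexpts(af,th):
    r=af/2; P=[]
    for k in range(6):
        a=th+k*np.pi/3; n=np.array([np.cos(a),np.sin(a)]); tt=np.array([-n[1],n[0]])
        P.append(n*r+np.outer(t*r*np.tan(np.pi/6),tt))
    return np.vstack(P)
def hexfit(im,T,z,c0,afin,afout,R=.01,dark=False):
    x0,y0=c0[0]-.06,c0[1]-.06;s=.0005
    g=rect(im,T,z,x0,x0+.12,y0,y0+.12,s).astype(np.float32).min(axis=2)
    g=cv2.GaussianBlur(g,(0,0),1.0)
    def sam(P): return cv2.remap(g,((P[:,1]-y0)/s).astype(np.float32),((P[:,0]-x0)/s).astype(np.float32),cv2.INTER_LINEAR).ravel()
    def cost(p):
        c=np.array(p[:2]);th=p[2]/20.
        return -(np.clip(sam(c+hexpts(afout,th)),0,150)-np.clip(sam(c+hexpts(afin,th)),0,150)).mean()
    best=None
    for dx in np.arange(-R,R+1e-9,.002):
        for dy in np.arange(-R,R+1e-9,.002):
            for a in np.radians(np.arange(0,60,6)):
                p=[c0[0]+dx,c0[1]+dy,a*20]; v=cost(p)
                if best is None or v<best[0]: best=(v,p)
    r=minimize(lambda q:cost([q[0]*1e-3,q[1]*1e-3,q[2]]),[best[1][0]*1e3,best[1][1]*1e3,best[1][2]],method='Nelder-Mead',options=dict(initial_simplex=None,xatol=.02,fatol=.01))
    return r.x[0]*1e-3,r.x[1]*1e-3,np.degrees(r.x[2]/20)%60,-r.fun
E
python3 - <<'E'
from fit import *
import fit
robot.line_to([.53,.05,.33]); 
robot.move_to([.54,.05,.32],[180,0,90]); robot.pause(.1)
robot.move_to([.54,.05,.32],[180,0,0]); robot.pause(.3)
T2=toolT();np.save('T2.npy',T2); save('wrist','w2')
print(robot.current_time_s())
c=[(.598,.136),(.609,.051),(.623,-.036)]
for f,T in (('w1',np.load('T1.npy')),('w2',T2)):
    im=cv2.imread(f'pics/{f}.png')
    for m in c: print(f,np.round(hexfit(im,T,.061,m,.044,.050),4))
E
```

```text
7.6917
w1 [ 0.5985  0.1352 56.1797 93.3719]
w1 [6.12200e-01 4.83000e-02 5.35559e+01 7.69697e+01]
w1 [ 6.26300e-01 -3.84000e-02  1.82152e+01  7.52045e+01]
w2 [ 0.6005  0.1362 55.8132 66.3176]
w2 [6.14300e-01 4.98000e-02 5.34543e+01 7.93398e+01]
w2 [ 6.28100e-01 -3.70000e-02  1.84172e+01  6.72831e+01]
```

View pics/w2.png

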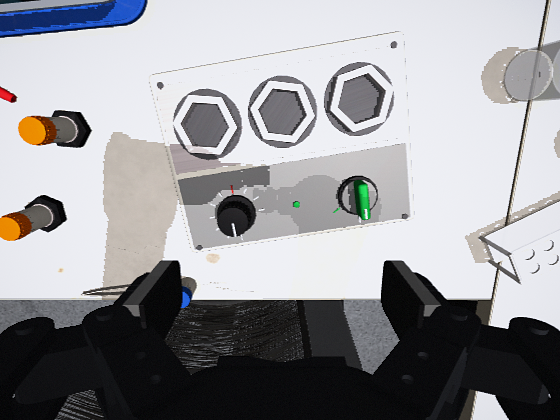

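```bash
python3 - <<'E'
from fit import *
for n,p in (('b',(.588,.317)),('a',(.476,.36))):
    robot.move_to([p[0]-.04,p[1],.25],[180,0,180]); robot.pause(.3)
    T=toolT();np.save(f'Tp{n}.npy',T); im=save('wrist','p'+n)
    print(n,robot.current_time_s(),[(round(d['p'],2),[int(x) for x in d['rect']]) for d in recognise('pod_1','wrist')][:5])
    print(np.round(hexfit(im,T,.014,p,.041,.047),4))
    u=proj('wrist',[p[0],p[1],.014],T).astype(int); print(u)
    c=im[max(0,u[1]-75):u[1]+75,u[0]-100:u[0]+100,::-1]; cv2.imwrite(f'pics/p{n}z.png',cv2.resize(c,None,fx=3.5,fy=3.5,interpolation=cv2.INTER_CUBIC))
E
```

```text
b 9.8333 [(0.97, [284, 227, 44, 55]), (0.69, [334, 117, 49, 47]), (0.64, [45, 130, 55, 45])]
[ 0.5924  0.3216 54.0942 99.4409]
[281 215]
a 10.7833 [(0.93, [248, 319, 38, 68]), (0.67, [292, 224, 36, 57])]
[ 0.4803  0.3719 35.5045 99.0798]
[281 214]
```

View pics/paz.png

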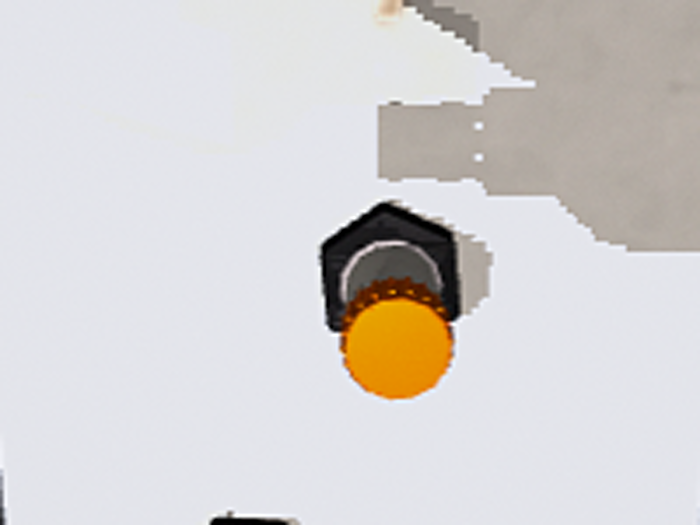

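View pics/pbz.png

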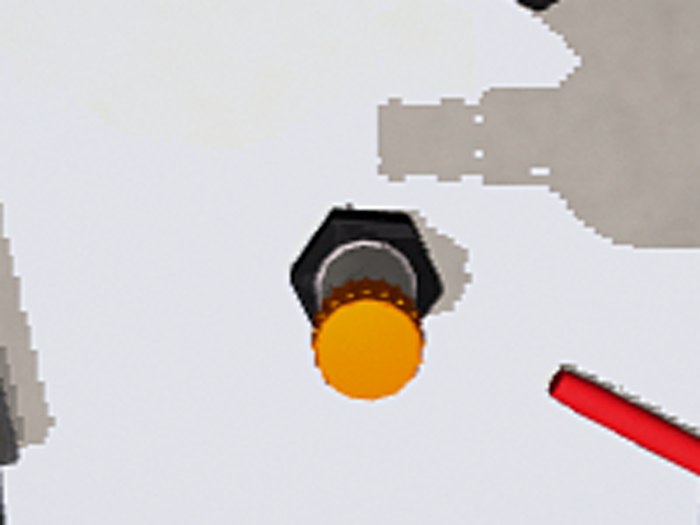

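```bash
cat > g.py <<'E'
from fit import *
def st(m=''): print(m,'t',round(robot.current_time_s(),1),'p',np.round(robot.current_tool_pos(),4),'yaw',round(robot.current_eef_rot()[2],1),'gap',round(robot.current_finger_gap(),3),'F',np.round(robot.current_contact_force(),1),flush=True)
def pick(x,y,yaw,z=.05):
    fingers.gripper_to(1.0,40)
    robot.move_to([x,y,.16],[180,0,yaw-90]); robot.line_to([x,y,z],velocity=.12); st('down')
    fingers.gripper_to(.0,25); st('sq1'); fingers.gripper_to(.55); 
    robot.line_to([x,y,z],[180,0,yaw],velocity=.05); fingers.gripper_to(0.,25);st('sq2'); fingers.gripper_to(0,70); st('grip')
E
python3 - <<'E'
from g import *
pick(.5934,.322,180)
robot.line_to([.5934,.322,.16],velocity=.12); robot.pause(.2); st('up')
np.save('Tg.npy',toolT()); save('wrist','g1')
E
```

```text
down t 13.3 p [0.5941 0.3226 0.0512] yaw 90.0 gap 1.003 F [0.3 0.5 0.5]
sq1 t 13.8 p [0.5936 0.3221 0.0503] yaw 90.0 gap 0.346 F [-0.3  0.3  0.4]
sq2 t 16.1 p [0.5934 0.322  0.0501] yaw 180.0 gap 0.347 F [-0.6 -1.  -0. ]
grip t 16.4 p [0.5936 0.322  0.0502] yaw 180.0 gap 0.335 F [-0.1  0.1  1.2]
up t 17.6 p [0.5931 0.3217 0.159 ] yaw -180.0 gap 0.339 F [ 0.4 -0.2 -1.4]
```

View pics/g1.png

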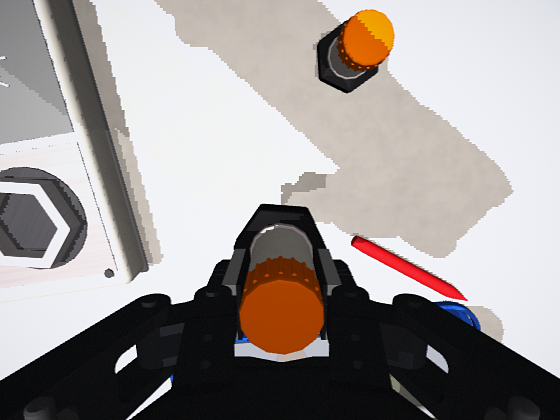

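```bash
cat >> g.py <<'E'
def insert(mx,my,yaw,h=.05,fs=6):
    robot.move_to([mx,my,.061+h+.025],[180,0,yaw]); robot.pause(.2)
    robot.line_to([mx,my,.061+h+.004],velocity=.06); robot.pause(.1); st('above')
    s=robot.line_to([mx,my,.047+h-.001],velocity=.02,f_stop=fs); st(f'press {s}')
    return robot.current_tool_pos()[2]-h
E
python3 - <<'E'
from g import *
z=insert(.5995,.1357,181.9); print(z)
E
```

```text
above t 19.2 p [0.5997 0.1358 0.1152] yaw -178.1 gap 0.334 F [ 0.   0.3 -0.6]
press True t 20.1 p [0.5993 0.1355 0.0971] yaw -178.1 gap 0.334 F [-0.7 -0.9  4.6]
0.047125478071709914
```

```bash
python3 - <<'E'
from g import *
st('now')
fingers.gripper_to(.7); robot.pause(.2)
p=robot.current_tool_pos(); robot.line_to([p[0],p[1],.22],velocity=.12); st('up')
robot.move_to([.4413,.3725,.25],[180,0,180]); robot.pause(.3)
T=toolT(); im=save('wrist','pa2')
print(np.round(hexfit(im,T,.014,(.48,.372),.041,.047,R=.016),4)); st()
save('top','top2')
for d in recognise('pod_1','top'): print(d['p'],np.round(d['rect']),bp('top',d['rect'][:2],.074).round(3))
E
```

```text
now t 20.1 p [0.5993 0.1355 0.0971] yaw -178.1 gap 0.334 F [-0.7 -0.9  4.6]
up t 21.9 p [0.5979 0.1345 0.219 ] yaw -178.1 gap 0.698 F [ 0.1 -0.3 -0.2]
[ 0.4804  0.3721 36.0969 98.2982]
 t 23.3 p [0.442  0.3718 0.2498] yaw 179.9 gap 0.7 F [ 1.6 -0.1 -0.6]
0.62 [147. 232.  20.  14.] [0.474 0.36  0.074]
0.54 [238. 185.  21.  22.] [0.596 0.136 0.074]
```

View pics/pa2.png

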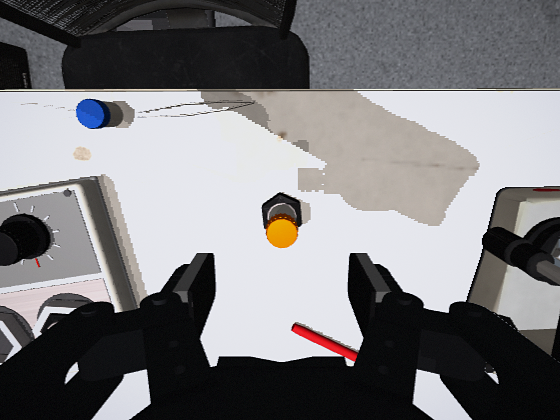

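View pics/top2.png

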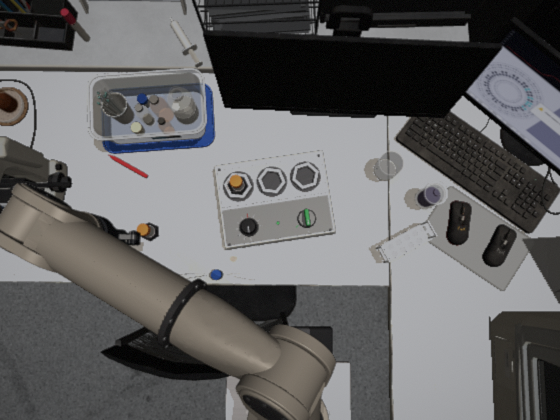

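```bash
python3 - <<'E'
from g import *
pick(.4813,.3727,180)
robot.line_to([.4813,.3727,.17],velocity=.12); robot.pause(.2); st('up')
z=insert(.6272,-.0377,162.5); print(z)
E
```

```text
down t 26.2 p [0.4818 0.3734 0.0509] yaw 90.0 gap 0.999 F [ 1.4 -0.4  0.3]
sq1 t 26.7 p [0.4816 0.3728 0.0503] yaw 90.0 gap 0.347 F [-0.2 -0.1  1.6]
sq2 t 29.0 p [0.4813 0.3727 0.0501] yaw 180.0 gap 0.343 F [-0.3 -0.4  0.5]
grip t 29.2 p [0.4814 0.3727 0.0502] yaw 180.0 gap 0.335 F [ 0.2 -0.6  1.6]
up t 30.6 p [0.4811 0.3723 0.1691] yaw -180.0 gap 0.335 F [-0.   0.5 -2.3]
above t 33.0 p [ 0.6274 -0.0376  0.1152] yaw 162.5 gap 0.337 F [ 0.3 -0.5 -1.3]
press True t 33.9 p [ 0.6269 -0.0377  0.0967] yaw 162.5 gap 0.333 F [-0.1 -0.7  4.4]
0.04670123043338249
```

```bash
python3 - <<'E'
from g import *
fingers.gripper_to(.7); robot.pause(.2)
p=robot.current_tool_pos(); robot.line_to([p[0],p[1],.24],velocity=.12); st('up')
for n,x,yaw in (('c180',.47,180),('c0',.55,0)):
    if yaw==0: robot.move_to([.51,.03,.26],[180,0,90])
    robot.move_to([x,.03,.26],[180,0,yaw]); robot.pause(.3)
    T=toolT();np.save(f'T{n}.npy',T); im=save('wrist',n)
    for l,z in (('dial',.083),('start',.086),('pod_1',.074)):
        print(l,[(round(d['p'],2),np.round(d['rect'],1),bp('wrist',d['rect'][:2],z,T)[:2].round(4)) for d in recognise(l,'wrist')][:3])
st()
E
```

```text
up t 35.9 p [ 0.6253 -0.0383  0.239 ] yaw 162.5 gap 0.701 F [ 0.5 -0.4  0.1]
dial [(0.91, array([359.5, 211.2,  40.3,  45.1]), array([0.4895, 0.104 ]))]
start [(0.56, array([214.3, 237.2,  37.7,  44.5]), array([ 0.514 , -0.0334]))]
pod_1 [(0.65, array([333.3, 327.2,  53.8,  38. ]), array([0.6209, 0.0859]))]
dial [(0.93, array([206.4, 242.4,  35.4,  46.6]), array([0.5017, 0.1029]))]
start [(0.79, array([352.5, 225.4,  35.4,  47.1]), array([ 0.5199, -0.0366]))]
pod_1 [(0.7, array([359.4, 108.2,  66.3,  57.5]), array([ 0.626 , -0.0394])), (0.66, array([204.6, 130.6,  94.4,  68.5]), array([0.6066, 0.1002])), (0.18, array([207.5, 240. ,  38.8,  42.7]), array([0.5009, 0.1038]))]
 t 40.3 p [0.55 0.03 0.26] yaw 0.0 gap 0.693 F [ 0.4 -0.2  0.2]
```

View pics/c180.png

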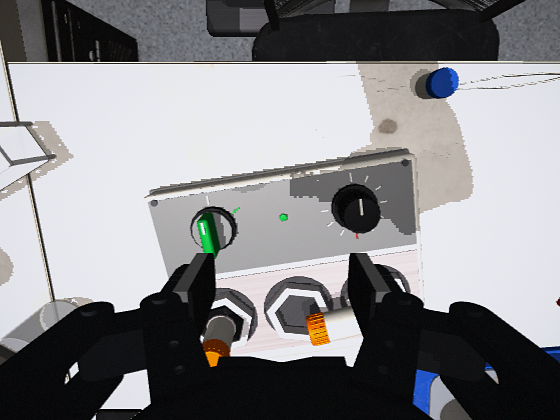

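View pics/c0.png

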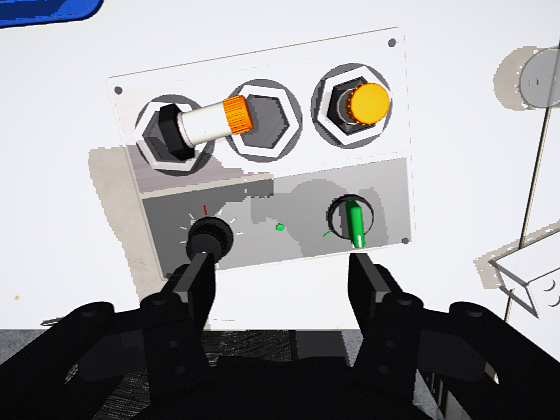

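```bash
python3 - <<'E'
from g import *
im=save('side','s3');c=im[150:280,190:330,::-1]; cv2.imwrite('pics/s3z.png',cv2.resize(c,None,fx=4.5,fy=4.5,interpolation=cv2.INTER_CUBIC))
im=cv2.imread('pics/c0.png');cv2.imwrite('pics/c0z.png',cv2.resize(im[60:200,100:420],None,fx=2.5,fy=2.5,interpolation=cv2.INTER_CUBIC))
E
```

```text
(no output)
```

View pics/s3z.png

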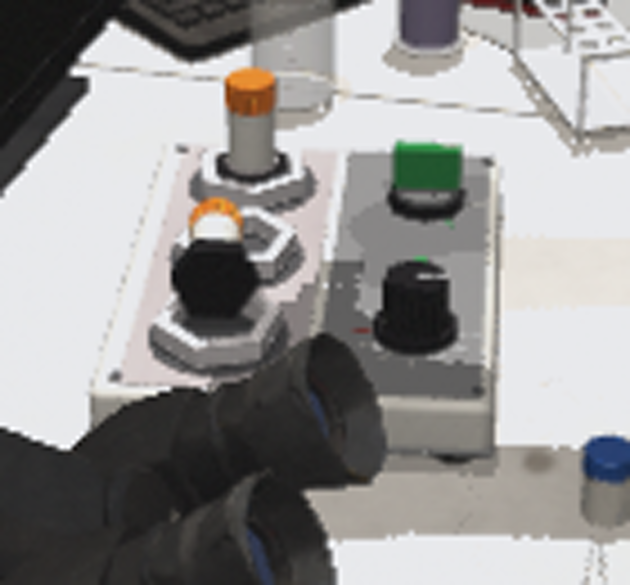

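View pics/c0z.png

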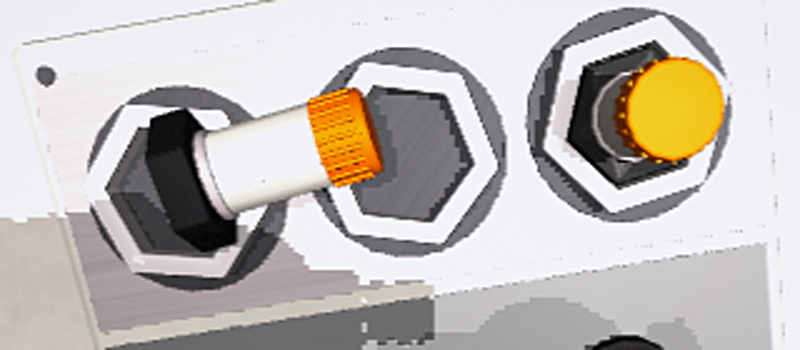

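```bash
cat >> g.py <<'E'
def ray(cam,uv,T=None):
    a=bp(cam,uv,.2,T);b=bp(cam,uv,.0,T);d=(b-a)/np.linalg.norm(b-a);return a,d
def tri(r1,r2):
    A=sum(np.eye(3)-np.outer(d,d) for _,d in (r1,r2)); b=sum((np.eye(3)-np.outer(d,d))@o for o,d in (r1,r2))
    p=np.linalg.solve(A,b); return p,[np.linalg.norm(np.cross(p-o,d)) for o,d in (r1,r2)]
E
python3 - <<'E'
from g import *
T=np.load('Tc0.npy')
u0=np.array([168,180])/2.5+[100,60]; s0=np.array([213,278])/4.5+[190,150]
print(tri(ray('wrist',u0,T),ray('side',s0)))
u1=np.array([365,135])/2.5+[100,60]
f=bp('wrist',u0,.08,T);c=bp('wrist',u1,.078,T); print(f,c,c-f,np.linalg.norm(c-f))
for fz in (.075,.08,.085):
  for tilt in (-20,-10,0,10):
    f=bp('wrist',u0,fz,T); 
    d=c-f; d[2]=0; d/=np.linalg.norm(d); top=f+.074*(np.cos(np.radians(tilt))*d+np.array([0,0,np.sin(np.radians(tilt))]))
    print(fz,tilt,proj('wrist',top,T).round(1),proj('side',top).round(1),proj('side',f).round(1),s0,u1)
T=np.load('Tc180.npy');print(proj('wrist',f,T),proj('wrist',c,T))
E
```

```text
(array([0.60361141, 0.13243452, 0.07795677]), [np.float64(0.001977968911585772), np.float64(0.001977968911586051)])
[0.60558918 0.13231336 0.08      ] [0.62101877 0.06173352 0.078     ] [ 0.01542959 -0.07057984 -0.002     ] 0.07227437744877518
0.075 -20 [244.6 115.4] [237.9 207.3] [235.7 213. ] [237.33333333 211.77777778] [246. 114.]
0.075 -10 [246.6 114.5] [237.9 202.6] [235.7 213. ] [237.33333333 211.77777778] [246. 114.]
0.075 0 [246.4 114. ] [237.8 198.2] [235.7 213. ] [237.33333333 211.77777778] [246. 114.]
0.075 10 [243.7 114.1] [237.6 194.2] [235.7 213. ] [237.33333333 211.77777778] [246. 114.]
0.08 -20 [245.7 115. ] [237.9 205.4] [235.8 210.9] [237.33333333 211.77777778] [246. 114.]
0.08 -10 [247.9 114. ] [237.9 200.7] [235.8 210.9] [237.33333333 211.77777778] [246. 114.]
0.08 0 [247.7 113.5] [237.8 196.3] [235.8 210.9] [237.33333333 211.77777778] [246. 114.]
0.08 10 [244.9 113.6] [237.6 192.2] [235.8 210.9] [237.33333333 211.77777778] [246. 114.]
0.085 -20 [246.9 114.5] [237.9 203.4] [235.8 208.9] [237.33333333 211.77777778] [246. 114.]
0.085 -10 [249.1 113.5] [237.9 198.7] [235.8 208.9] [237.33333333 211.77777778] [246. 114.]
0.085 0 [249. 113.] [237.8 194.3] [235.8 208.9] [237.33333333 211.77777778] [246. 114.]
0.085 10 [246.3 113.1] [237.6 190.2] [235.8 208.9] [237.33333333 211.77777778] [246. 114.]
[380.03004507 322.18662261] [312.06331105 331.0699535 ]
```

```bash
cat > lay.py <<'E'
from g import *
Z=np.array([0,0,1.])
def pickR(a,phi):
    t=-np.cos(phi)*Z-np.sin(phi)*a; u=-np.cos(phi)*a+np.sin(phi)*Z
    return np.stack([u,np.cross(t,u),t],1)
def placeR(b,phi): # pod upright
    t=np.cos(phi)*b-np.sin(phi)*Z; u=-np.cos(phi)*Z-np.sin(phi)*b
    return np.stack([u,np.cross(t,u),t],1)
def rpy(R): return Rn.from_matrix(R).as_euler('xyz',degrees=True)
a=np.array([.213,-.977,0]);a/=np.linalg.norm(a)
P=np.array([.604,.1318,.078])+.046*a
E
python3 - <<'E'
from lay import *
for ph in (30,40,45,50):
    R=pickR(a,np.radians(ph)); q=robot.inverse_kinematics(list(P-.009*R[:,2]),list(rpy(R)));
    q2=robot.inverse_kinematics(list(P-.1*R[:,2]),list(rpy(R)));print('pick',ph,None if q is None else np.round(q), None if q2 is None else np.round(q2))
for ph in (45,60):
  for pos in ((.5,.3),(.5,.2+.05),(.58,.3),(.45,.3)):
    for h in range(-180,180,30):
        b=np.array([np.cos(np.radians(h)),np.sin(np.radians(h)),0]); R=placeR(b,np.radians(ph))
        q=robot.inverse_kinematics([pos[0],pos[1],.055],list(rpy(R)))
        if q is not None: print(ph,pos,h,np.round(q))
E
```

```text
pick 30 [ 34.  50. -48.  81.   6.  66.   6.] [ 36.  46. -48.  74.   3.  77.   8.]
pick 40 [ 38.  55. -49.  79.  -1.  69.  13.] [ 39.  52. -48.  70.  -3.  80.  14.]
pick 45 [ 39.  57. -49.  77.  -4.  71.  16.] [ 40.  55. -48.  69.  -6.  82.  17.]
pick 50 [ 40.  60. -49.  76.  -7.  73.  19.] [ 41.  58. -47.  67.  -9.  84.  19.]
45 (0.5, 0.3) -180 [ -10.   67.  -35.   50.    7.  108. -127.]
45 (0.5, 0.3) -150 [-29.  67. -10.  42.   5. 116. -96.]
45 (0.5, 0.3) -120 [-28.  67. -33.  49.  37. 116. -84.]
45 (0.5, 0.3) -90 [-29.  61. -41.  66.  54. 108. -71.]
45 (0.5, 0.3) -60 [-30.  52. -41.  88.  64.  93. -60.]
45 (0.5, 0.3) -30 [-27.  42. -42. 109.  78.  75. -52.]
45 (0.5, 0.3) 0 [-19.  32. -40. 127. 101.  53. -46.]
45 (0.5, 0.3) 30 [ 16.  39. -61. 134. 130.  40. -28.]
45 (0.5, 0.3) 60 [  19.   33.  -42.  127.  245.   12. -109.]
45 (0.5, 0.3) 90 [  17.   38.  -33.  110.  -44.   37. -153.]
45 (0.5, 0.3) 120 [   9.   48.  -29.   89.  -25.   63. -150.]
45 (0.5, 0.3) 150 [   1.   58.  -31.   68.   -9.   87. -141.]
45 (0.5, 0.25) -180 [  -6.   64.  -33.   55.    7.  106. -123.]
45 (0.5, 0.25) 
[... 4000 characters left out ...]
.3) -180 [  -8.   50.  -33.   76.    8.   85. -129.]
60 (0.45, 0.3) -150 [ -16.   53.  -35.   71.   20.   93. -110.]
60 (0.45, 0.3) -120 [-21.  53. -38.  74.  32.  94. -91.]
60 (0.45, 0.3) -90 [-24.  49. -41.  83.  43.  90. -74.]
60 (0.45, 0.3) -60 [-23.  43. -44.  96.  54.  80. -58.]
60 (0.45, 0.3) -30 [-19.  36. -47. 111.  65.  65. -41.]
60 (0.45, 0.3) 0 [-10.  28. -49. 123.  76.  46. -22.]
60 (0.45, 0.3) 30 [ 13.  30. -62. 128.  86.  30.   6.]
60 (0.45, 0.3) 60 [ -43.   19.   22.  127.  -70.   26. -172.]
60 (0.45, 0.3) 90 [ -18.   25.    1.  115.  -48.   40. -160.]
60 (0.45, 0.3) 120 [   3.   36.  -28.  100.  -17.   53. -160.]
60 (0.45, 0.3) 150 [  -2.   44.  -30.   86.   -5.   71. -145.]
```

```bash
python3 - <<'E'
from lay import *
R=pickR(a,np.radians(40)); o=list(rpy(R)); t=R[:,2]
p=robot.current_tool_pos(); robot.line_to([p[0],p[1],.36])
robot.move_to(list(P-.1*t+[0,0,.15]),o); st('high'); print(np.round(robot.current_joint_positions()))
fingers.gripper_to(1.0,40)
robot.line_to(list(P-.09*t),velocity=.15); robot.pause(.2); st('pre')
np.save('Tl.npy',toolT()); save('wrist','l1'); save('top','l1t')
print(proj('wrist',P,toolT()))
E
```

```text
high t 42.8 p [0.6273 0.0247 0.3047] yaw 102.3 gap 0.698 F [0.3 0.3 0.5]
[ 35.  44. -44.  59. -10.  95.  10.]
pre t 44.6 p [0.6266 0.0303 0.1479] yaw 102.4 gap 0.999 F [-0.4 -0.2  0.2]
[279.40689497 221.35619908]
```

View pics/l1.png

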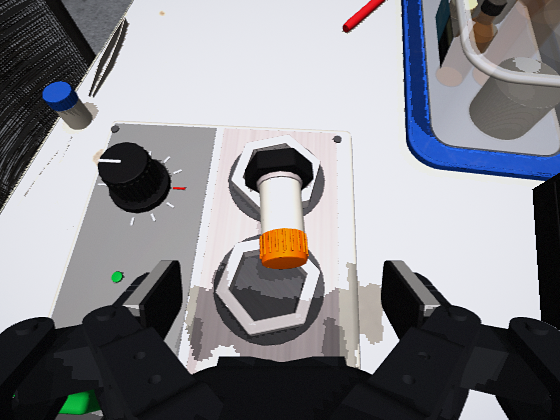

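View pics/l1t.png

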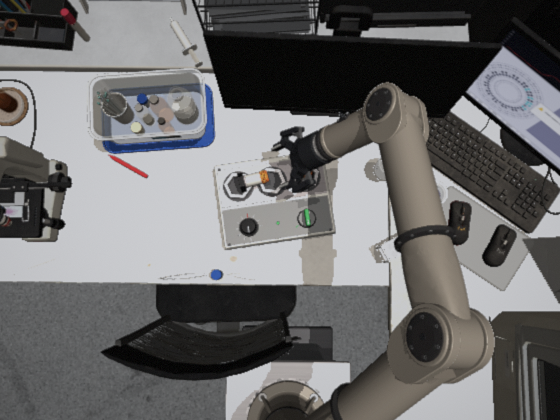

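```bash
python3 - <<'E'
from lay import *
R=pickR(a,np.radians(40)); o=list(rpy(R)); t=R[:,2]
s=robot.line_to(list(P-.008*t),velocity=.06,f_stop=6); st(f'at {s}')
fingers.gripper_to(.45,25); st('near'); 
fingers.gripper_to(0,25); st('g'); fingers.gripper_to(0,70); st('g2')
p=robot.current_tool_pos(); robot.line_to([p[0],p[1],p[2]+.15],velocity=.1); robot.pause(.2); st('up'); save('wrist','l2')
E
```

```text
at False t 46.2 p [0.6153 0.0815 0.0844] yaw 102.3 gap 0.999 F [ 1.  -0.1  0.3]
near t 46.8 p [0.6149 0.0818 0.0841] yaw 102.3 gap 0.446 F [ 0.1 -0.8 -0.6]
g t 47.0 p [0.6148 0.0818 0.0843] yaw 102.3 gap 0.342 F [-0.6 -1.   0.2]
g2 t 47.2 p [0.6149 0.0818 0.0844] yaw 102.3 gap 0.327 F [-0.9 -1.2  3.4]
up t 49.0 p [0.6147 0.0818 0.234 ] yaw 102.3 gap 0.327 F [-0.1  0.7 -1.8]
```

View pics/l2.png

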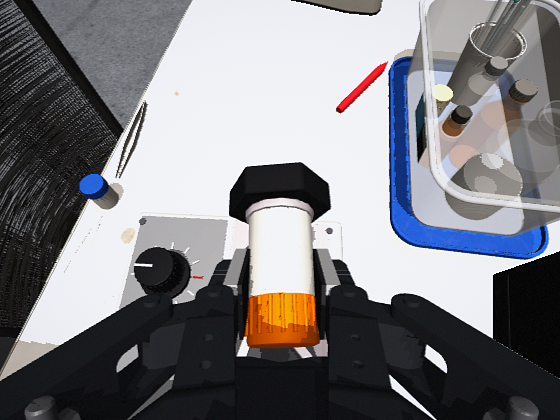

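```bash
python3 - <<'E'
from lay import *
h=np.radians(-30); b=np.array([np.cos(h),np.sin(h),0]); R=placeR(b,np.radians(52)); o=list(rpy(R))
p=robot.current_tool_pos(); robot.line_to([p[0]-.05,p[1]+.05,.30],velocity=.15)
robot.move_to([.48,.30,.27],o); robot.pause(.2); st('hi'); print(np.round(robot.current_joint_positions()))
robot.line_to([.48,.30,.12],velocity=.12); robot.pause(.2); st('mid'); save('side','l3'); save('top','l3t')
E
```

```text
hi t 51.3 p [0.4815 0.2979 0.2694] yaw 149.8 gap 0.321 F [ 0.7 -0.2 -1.2]
[ -8.  27. -65.  97.  61.  87. -25.]
mid t 52.9 p [0.4802 0.3002 0.1206] yaw 149.9 gap 0.327 F [-0.2  0.4 -1. ]
```

View pics/l3.png

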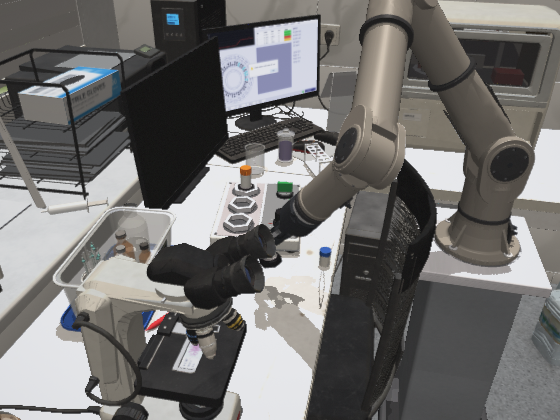

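View pics/l3t.png

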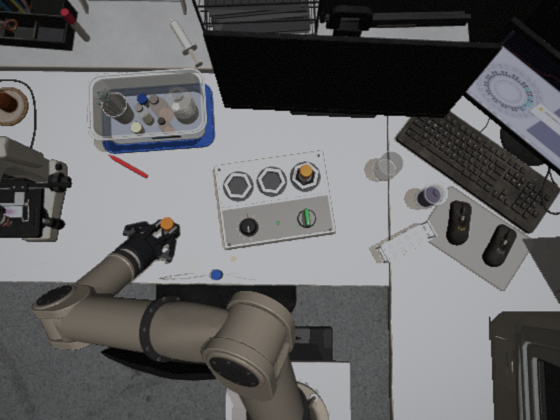

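```bash
python3 - <<'E'
from lay import *
s=robot.line_to([.48,.30,.065],velocity=.06)
s=robot.line_to([.48,.30,.045],velocity=.02,f_stop=3.5); st(f'c {s}')
fingers.gripper_to(.5,40); robot.pause(.4); fingers.gripper_to(1.0)
t=toolT()[:3,2]; p=np.array(robot.current_tool_pos())
robot.line_to(list(p-.12*t),velocity=.1); st('back')
robot.line_to(list(p-.12*t+[0,0,.1]),velocity=.15)
robot.move_to([.44,.30,.25],[180,0,180]); robot.pause(.2)
T=toolT(); np.save('Tpc.npy',T); im=save('wrist','pc'); print(np.round(hexfit(im,T,.014,(.48,.30),.041,.047,R=.03),4)); st()
E
```

```text
c True t 54.6 p [0.48   0.3001 0.0559] yaw 150.0 gap 0.327 F [-1.4 -0.4  4.3]
back t 57.2 p [0.4161 0.3357 0.1489] yaw 150.1 gap 1.004 F [-0.8  0.7 -0.2]
[ 0.4755  0.3005 35.7569 99.194 ]
 t 59.4 p [0.4392 0.3006 0.2498] yaw -179.9 gap 0.997 F [-0.2  0.2  0.4]
```

View pics/pc.png

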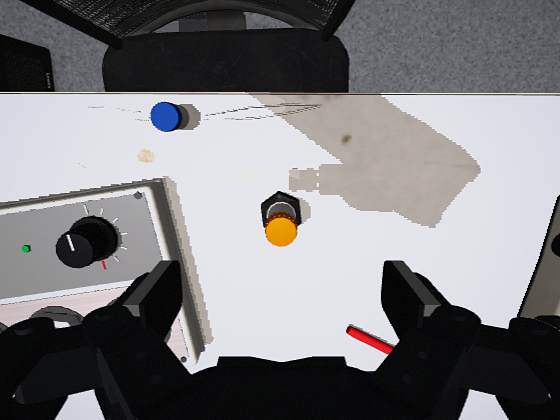

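```bash
python3 - <<'E'
from g import *
im=cv2.imread('pics/pc.png');cv2.imwrite('pics/pcz.png',cv2.resize(im[170:320,0:200],None,fx=4,fy=4,interpolation=cv2.INTER_CUBIC))
E
```

```text
(no output)
```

View pics/pcz.png

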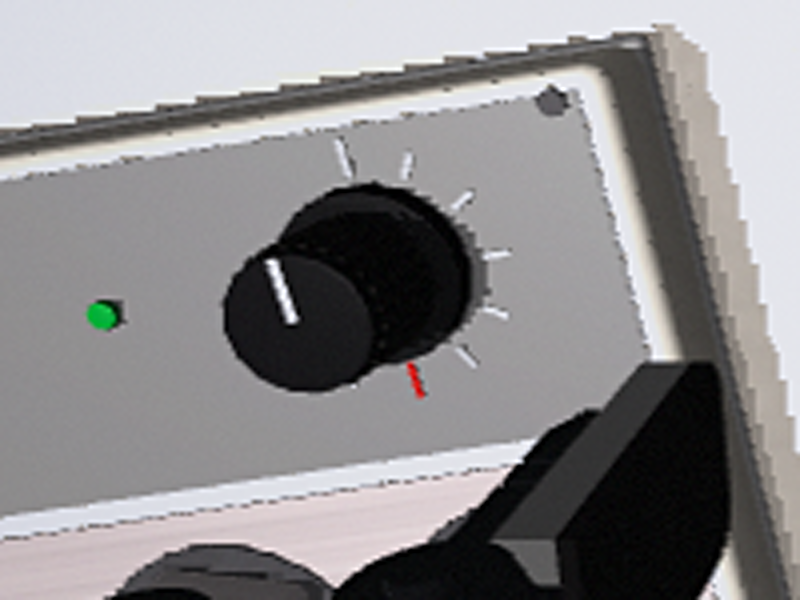

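```bash
python3 - <<'E'
from g import *
pick(.4765,.3011,180)
robot.line_to([.4765,.3011,.17],velocity=.12); robot.pause(.2); st('up')
z=insert(.5995,.1357,200.2); print(z)
E
```

```text
down t 61.9 p [0.4771 0.3017 0.0509] yaw 90.0 gap 0.995 F [-0.  -0.2  0.1]
sq1 t 62.5 p [0.4768 0.3012 0.0504] yaw 90.0 gap 0.345 F [0.4 0.  1.7]
sq2 t 64.8 p [0.4765 0.3011 0.0501] yaw -180.0 gap 0.346 F [-0.1  0.3  0.4]
grip t 65.0 p [0.4766 0.3011 0.0502] yaw 180.0 gap 0.337 F [-0.3 -1.   2.2]
up t 66.4 p [0.4762 0.3008 0.1693] yaw -180.0 gap 0.337 F [-0.4  0.3 -1.3]
above t 68.0 p [0.5997 0.1358 0.1152] yaw -159.8 gap 0.338 F [-1.   0.  -1.1]
press True t 68.9 p [0.5993 0.1355 0.0972] yaw -159.8 gap 0.333 F [-0.5 -0.2  5.5]
0.0471941750371056
```

```bash
python3 - <<'E'
from g import *
fingers.gripper_to(.7); robot.pause(.2)
p=robot.current_tool_pos(); robot.line_to([p[0],p[1],.24],velocity=.12); st('up')
print(bp('wrist',(75,250),.083,np.load('Tpc.npy')))
A=cv2.imread('pics/c180.png')[170:270,180:400];B=cv2.imread('pics/c0.png')[180:280,170:390]
cv2.imwrite('pics/dz.png',cv2.resize(np.vstack([A,B]),None,fx=3,fy=3,interpolation=cv2.INTER_CUBIC))
E
```

```text
up t 70.8 p [0.5982 0.1345 0.239 ] yaw -159.8 gap 0.701 F [-1.1  0.  -1.2]
[0.49292386 0.10706311 0.083     ]
```

View pics/dz.png

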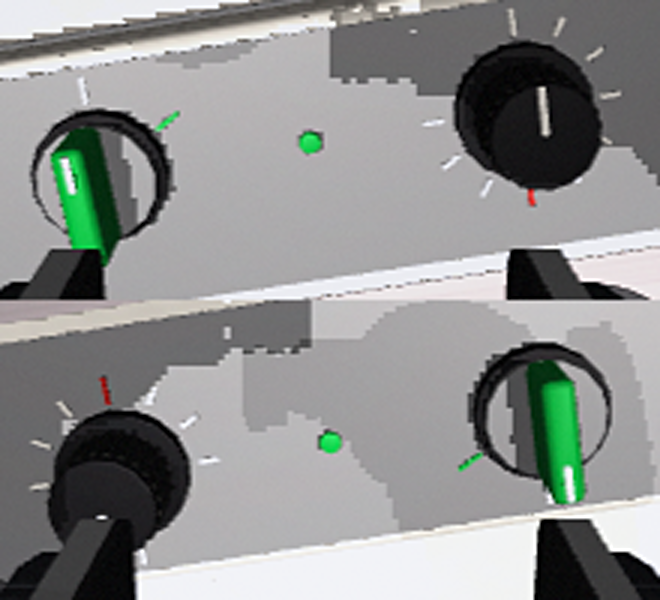

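```bash
python3 - <<'E'
from g import *
A=np.load('Tc180.npy');B=np.load('Tc0.npy')
d1=bp('wrist',(362.3,214.3),.083,A);d2=bp('wrist',(203.7,250),.083,B);print('dial',d1,d2,(d1+d2)/2)
for z in (.047,.053):
    k1=bp('wrist',(214.3,228.7),z,A);k2=bp('wrist',(350.3,217.3),z,B);print('key',z,k1,k2,(k1+k2)/2)
m=(d1+d2)/2
m1=np.array([.5995,.1357]);m3=np.array([.6272,-.0377]);ey=(m1-m3)/np.linalg.norm(m1-m3);ex=np.array([ey[1],-ey[0]])
m2=(m1+m3+[.61325,.04905])/3 if 0 else (m1+m3)/2
print(np.degrees(np.arctan2(ex[1],ex[0])))
r=m[:2]-m2;print('dial rel',r@ex,r@ey); r=(k1+k2)[:2]/2-m2;print('key rel',r@ex,r@ey)
E
```

```text
dial [0.49262959 0.10654356 0.083     ] [0.49207196 0.1052284  0.083     ] [0.49235078 0.10588598 0.083     ]
key 0.047 [ 0.51871004 -0.04145796  0.047     ] [ 0.51441898 -0.04327615  0.047     ] [ 0.51656451 -0.04236706  0.047     ]
key 0.053 [ 0.51669695 -0.04019413  0.053     ] [ 0.51621183 -0.04198586  0.053     ] [ 0.51645439 -0.04109     0.053     ]
9.076100539478503
dial rel -0.11051073114636492 0.0752609133291069
key rel -0.10989379968970986 -0.07367712887289467
```

```bash
cat >> g.py <<'E'
m1=np.array([.5995,.1357]);m3=np.array([.6272,-.0377]);ey=(m1-m3)/np.linalg.norm(m1-m3);ex=np.array([ey[1],-ey[0]])
m2=(m1+m3)/2; D=m2-.110*ex+.075*ey; K=m2-.110*ex-.075*ey
E
python3 - <<'E'
from g import *
robot.move_to([.47,.05,.28],[180,0,185]); robot.pause(.2)
save('wrist','v1'); save('top','v1t'); im=save('side','v1s'); 
c=im[150:280,190:330,::-1]; cv2.imwrite('pics/v1sz.png',cv2.resize(c,None,fx=4.5,fy=4.5,interpolation=cv2.INTER_CUBIC))
print(D,K); st()
E
```

```text
[0.49289627 0.1057089 ] [ 0.5165582  -0.04241306]
 t 71.8 p [0.4704 0.0508 0.2798] yaw -174.9 gap 0.696 F [ 0.5 -0.7 -0.8]
```

View pics/v1sz.png

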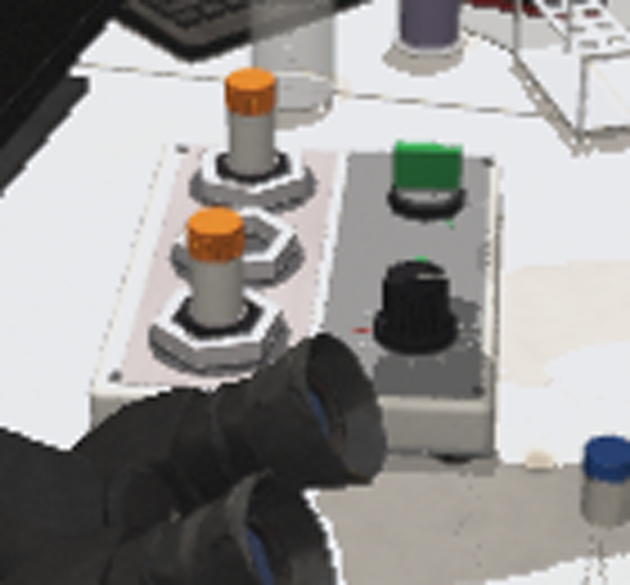

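View pics/v1.png

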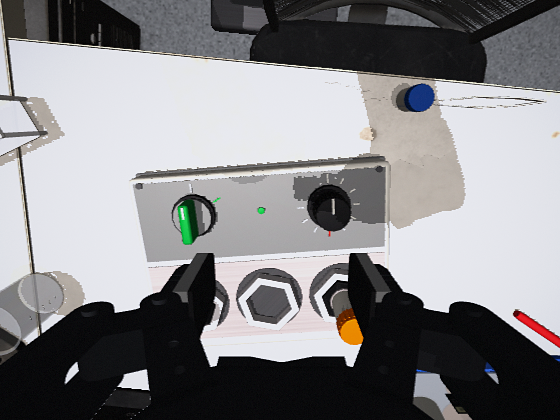

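```bash
python3 - <<'E'
from g import *
fingers.gripper_to(.75,40)
robot.move_to([D[0],D[1],.16],[180,0,185]); robot.line_to([D[0],D[1],.074],velocity=.08,f_stop=8); robot.pause(.2); st('dn')
fingers.gripper_to(0,45); st('grip')
for y in range(155,-1,-30):
    robot.line_to([D[0],D[1],.074],[180,0,y],velocity=.05); st(); print(np.round(robot.current_torque(),2))
robot.line_to([D[0],D[1],.074],[180,0,4],velocity=.05)if 0 else None
robot.pause(.2); fingers.gripper_to(.75); robot.pause(.2)
robot.line_to([D[0],D[1],.2],velocity=.12); st('up')
E
```

```text
dn t 74.1 p [0.4932 0.1057 0.0744] yaw -175.0 gap 0.752 F [ 0.2  0.1 -0.1]
grip t 74.5 p [0.493  0.1058 0.0744] yaw -175.0 gap 0.409 F [-1.2  0.   2.9]
 t 75.1 p [0.493  0.1058 0.0743] yaw 155.1 gap 0.405 F [-2.2 -0.6  5. ]
[-0.14  0.33 -0.06]
 t 75.8 p [0.493  0.1057 0.0743] yaw 125.1 gap 0.404 F [-2.  -1.3  5.7]
[-0.19  0.32 -0.04]
 t 76.5 p [0.493  0.1057 0.0743] yaw 95.1 gap 0.405 F [-2.  -1.   5.4]
[-0.14  0.32 -0.08]
 t 77.2 p [0.493  0.1058 0.0743] yaw 65.1 gap 0.404 F [-1.4 -0.8  6.8]
[-0.17  0.42 -0.04]
 t 77.8 p [0.493  0.1057 0.0743] yaw 35.1 gap 0.408 F [-1.7 -0.6  6.6]
[-0.12  0.39  0.02]
 t 78.5 p [0.493  0.1058 0.0743] yaw 5.1 gap 0.407 F [-2.   0.   6.9]
[-0.08  0.39 -0.07]
up t 80.5 p [0.4923 0.1055 0.1991] yaw 5.0 gap 0.754 F [-0.3  0.9 -0.4]
```

```bash
python3 - <<'E'
from g import *
robot.move_to([.55,.05,.26],[180,0,9]); robot.pause(.3); im=save('wrist','d1')
u=proj('wrist',[D[0],D[1],.083],toolT()).astype(int);print(u)
c=im[u[1]-70:u[1]+70,max(0,u[0]-90):u[0]+90,::-1];cv2.imwrite('pics/d1z.png',cv2.resize(c,None,fx=4,fy=4,interpolation=cv2.INTER_CUBIC));st()
E
```

```text
[216 241]
 t 81.3 p [0.5493 0.0508 0.2594] yaw 9.1 gap 0.749 F [-0.6  0.4  0.2]
```

View pics/d1z.png

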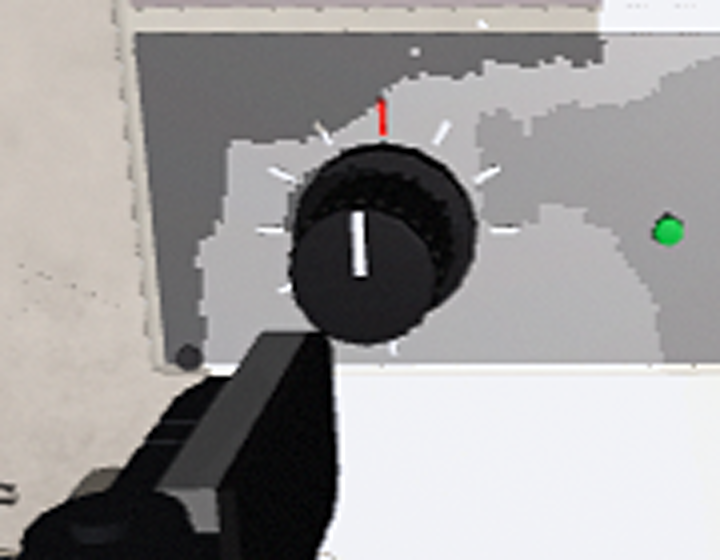

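View pics/d1.png

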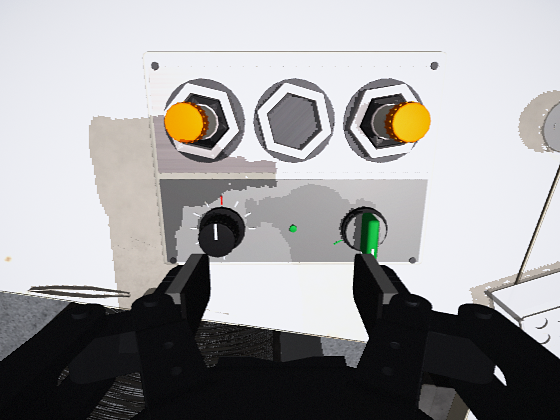

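```bash
python3 - <<'E'
from g import *
robot.move_to([K[0],K[1],.26],[180,0,95]); robot.move_to([K[0],K[1],.2],[180,0,189.1]); fingers.gripper_to(.6,50)
robot.line_to([K[0],K[1],.076],velocity=.08,f_stop=8); robot.pause(.2); st('dn')
fingers.gripper_to(0,60); st('grip')
for y in (169,149,135,127,125.5):
    robot.line_to([K[0],K[1],.076],[180,0,y],velocity=.05); st(); print(np.round(robot.current_torque(),2))
robot.pause(.3); st('stop'); save('wrist','k1')
E
```

```text
dn t 86.3 p [ 0.5168 -0.0424  0.0763] yaw -170.9 gap 0.602 F [-0.2 -0.2  0.3]
grip t 86.8 p [ 0.5166 -0.0424  0.0762] yaw -170.9 gap 0.118 F [-1.2  0.3  0.9]
 t 87.3 p [ 0.5166 -0.0423  0.0762] yaw 169.1 gap 0.119 F [-1.   0.2  2.3]
[0.01 0.23 0.1 ]
 t 87.8 p [ 0.5166 -0.0422  0.0762] yaw 149.2 gap 0.115 F [-1.4 -0.   3.4]
[0.07 0.25 0.21]
 t 88.2 p [ 0.5167 -0.0422  0.0762] yaw 135.2 gap 0.12 F [-1.1  0.5  2.7]
[0.1  0.25 0.21]
 t 88.5 p [ 0.5167 -0.0422  0.0761] yaw 127.4 gap 0.117 F [-1.3 -0.4  3.9]
[0.04 0.27 0.85]
 t 88.7 p [ 0.5167 -0.0422  0.0762] yaw 125.8 gap 0.117 F [-0.6  0.   5.2]
[0.03 0.36 1.32]
stop t 89.0 p [ 0.5167 -0.0422  0.0762] yaw 125.7 gap 0.117 F [-1.4 -0.7  5.7]
```

View pics/k1.png

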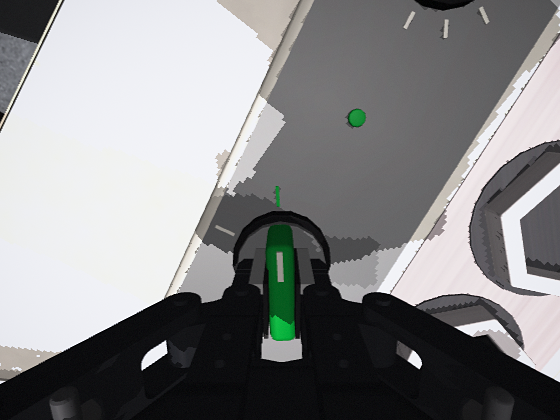

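```bash
python3 - <<'E'
from g import *
for y in (150,170,188):
    robot.line_to([K[0],K[1],.076],[180,0,y],velocity=.05)
st(); print(np.round(robot.current_torque(),2))
fingers.gripper_to(.6); robot.pause(.4)
robot.line_to([K[0],K[1],.2],velocity=.12); 
robot.move_to([.43,.03,.30],[180,0,189]); robot.pause(.2); im=save('wrist','f1')
cv2.imwrite('pics/f1z.png',cv2.resize(im[150:350,120:420,::-1],None,fx=2.6,fy=2.6,interpolation=cv2.INTER_CUBIC))
c=save('side','f1s')[150:280,190:330,::-1]; cv2.imwrite('pics/f1sz.png',cv2.resize(c,None,fx=4.5,fy=4.5,interpolation=cv2.INTER_CUBIC)); save('top','f1t'); st()
E
```

```text
t 90.6 p [ 0.5165 -0.0424  0.0761] yaw -172.1 gap 0.115 F [-0.9  0.8  5.7]
[0.09 0.26 0.1 ]
 t 93.7 p [0.4301 0.0294 0.2991] yaw -171.1 gap 0.599 F [-0.3 -0.3 -0. ]
```

View pics/f1z.png

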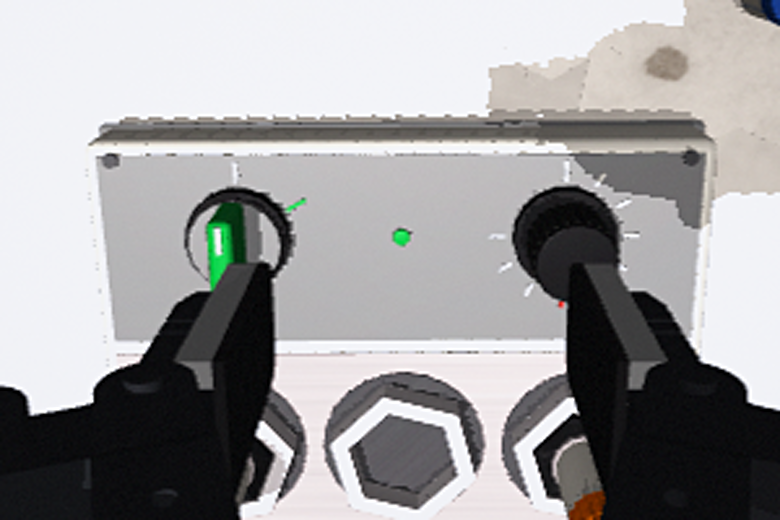

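View pics/f1sz.png

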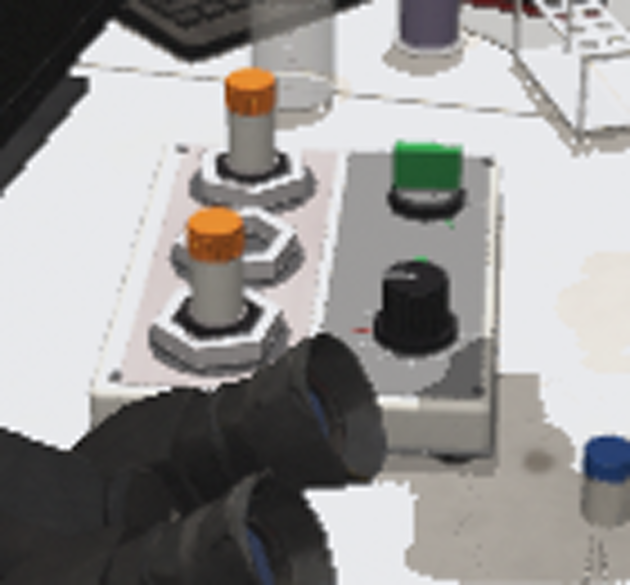

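View pics/f1t.png

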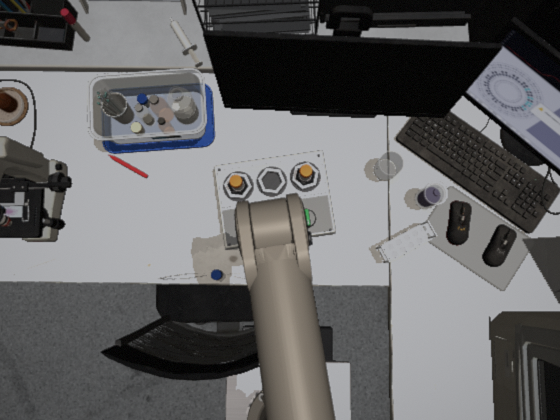

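```bash
python3 - <<'E'
from g import *
workorder.close_job(); print(robot.current_time_s())
E
```

```text
the job is handed in; nothing more can be done
the job is handed in; nothing more can be done
```

I loaded both pods I could find, in sockets 1 and 3, set the dial, twisted the start key, and handed the job in at about 94 s of the 210 s allowed. No verdict was reported.

- **Pods:** The cameras showed two pods on the desk and no third. Both dropped home on the first press, at 47 mm above the desk, with the turn worked out from the wrist pictures.
- **Disturbance:** The pod in socket 1 later turned up tipped over, lying across sockets 1 and 2. It had stood seated in a picture taken after I released it. I picked it up with a tilted grasp, stood it upright on the desk, regrasped it and seated it in socket 1 again (47.2 mm).
- **Dial:** I turned it 180° clockwise in one grip. In the wrist picture its pointer lines up with the red mark, as it should at six clicks.
- **Key:** I turned it until the moment on the wrist rose to 1.3 N m, against about 0.2 N m earlier in the turn, and the wing stood at its green mark. I then turned it back in the grip to within about a degree of rest and let go. The last picture shows it at rest along the shaker.
- **Last checks:** Both pods are upright in their sockets. The beaker, blue-lidded jar and staining jar look unmoved, and the gripper is clear of everything. No last check failed or disagreed. The dial and key angles come from pictures only, because the joint values cannot be read.

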